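Pin and press the chip-bonding jig

ROBOT

A 6-joint arm with a two-finger parallel gripper is mounted at the origin on a cart in front of the work surface, level with it; the furniture and walls round the work are solid. World frame = base frame: x ahead of the robot, y to its left, z up, the work surface at z = 0. Lengths are in m, angles in rad, forces in N, time in s.
With the tool pointing down it reaches from about 0.25 to 0.775 m from the base axis. Payload 4 kg.
Tool frame: the origin (TCP) lies at the very end of the fingers, on their centre line; the grasp point (between the pads) lies 19 mm behind it; z points along the fingers, y is the line along which they close (so a half turn about z gives the same grasp; the last joint's range is limited). The gripper opens to 94 mm and grips with 3 to 60 N. Pads are 16 mm wide; open, the fingers measure 119 mm over their backs; the gripper's body (75 mm by 177 mm) begins 78 mm behind the grasp point.
Start: joints at [1.054, 0.087, 1.371, -0, 1.684, -0.103], TCP at [0.221, 0.504, 0.206] pointing down, gripper open.
Joint ranges: [-3.1, 3.1], [-0.76, 2.03], [0.27, 2.55], [-1.08, 4.22], [0.17, 2.65], [-2.57, 2.57]. Speed limits (rad/s): [2.79, 2.79, 3.14, 3.14, 3.14, 3.14].

INTERFACE

Orientations are given as [roll, pitch, yaw] about the fixed x, y, z axes, in that order (R = Rz(yaw) Ry(pitch) Rx(roll)).
In Python, from bench import robot gives the robot as it stands. The module is installed in compiled form; this text tells all that it offers.
- The arm moves only by the tool move_arm, never from a script. Its argument "deltas" is one flat list of numbers, 7 for each row, row after row: the turn, a rotation vector about the tool's x, y, z in rad, then the shift along the tool's x, y, z in cm, then the closure, from -1 (fully open) to 1 (shut). A call has 1 to 8 rows; each row is the pose to reach, as a shift and turn from the pose commanded when the call began, along the tool's axes at that moment; what a row does not reach only later rows make up. A row lasts 1/10 s, in which the tool goes at most 50 mm and 8.59 degrees, less where a joint would pass 70% of its speed; a pose out of reach is approached as far as the arm can. A call with a gripper value outside its range is refused whole. The fingers move at their own pace and stop on an object; the grip force is fixed at half the most. Time passes only in rows, so rows that repeat a pose let the fingers close. It gives the time, the measured TCP pose, the force, the opening and the grip force at its end, in the units of the state.
- robot.get_obs(): the state, without advancing time (a new reading comes with each control period).
- robot.snapshot(name): name is "side" or "top" or "wrist"; returns a dict with "image" (480x640x3 uint8, red, green, blue), "depth" (480x640 float32, m along the optical axis (not along the pixel's ray), 0 where there is no reading), "fov_y" (degrees; the focal length in pixels is half the picture's height over the tangent of half this angle, whatever the lens; pixels are square), "cx", "cy" (the principal point, pixels), "origin" and "orientation" of the camera in the world; the wrist camera has in their place "T_tool_cam" (4x4, takes a point from camera to tool coordinates, whose origin is the TCP and whose axes are the flange's). Camera axes: x right, y up, looking along -z (the intrinsics and any distortion apply to the point x, -y, -z); pixel columns grow to the right and rows downward; lengths in m; the calibration is good to about 2 mm. A picture is of the moment at which its call begins: read the wrist's pose just before it.
- robot.close_job(): hands the job in; it is judged then, once.
The state is a dict: "time": time; "joint_positions": joint angles; "qvel": joint speeds; "joint_torque": joint torques, N m; "tool_pos": TCP position; "ee_rot": TCP orientation; "wrist_force": force on the tool from outside, world axes, zero at the start; "wrist_torque": the same for the moment, N m; "width": finger opening in m; "finger_force": force on a finger pad.
Only numpy, scipy, OpenCV 4.12 (cv2) and the standard library are available. Lean on these libraries where they do the work, as an engineer would, in place of code of your own. Each camera call takes 0.05 s, during which the arm holds its last target. There are 200 camera calls.

TASK

A glass chip is lying in the open hinged bonding jig. Close the jig's blue upper half, then take the blue-knobbed locating pin from its stand and push it down through the aligned holes of both halves, until its collar presses the sprung brass plate all the way down. Finish like this, still pressing on the pin so that the halves stay shut, and leave the red-knobbed pin and the other things on the bench where they are.

Things in the scene. Friction and masses are not known exactly. Their poses are not given: they have to be found in the camera images.
- jig: Aluminium base of the clamshell jig, fixed to the bench: 130 (its x) x 110 (its y) x 24 mm high, with an 8 mm high mounting ear along each y side (152 mm wide over the ears). Origin: centre of its underside, on the bench; z up. Its -x side (front) faces roughly to the robot, the hinge runs along its +x side.
- hinge (a point): Middle of the hinge axis, 55 mm behind the base's centre (jig +x) and 28 mm above the bench; the axis runs along the jig's y. The frame turns with the upper half: with the half shut it is parallel to the jig's.
- upper_half (a joint): Hinge angle of the blue upper half (112 mm from front to back x 100 mm wide x 8 mm thick): 0 = shut flat on the base, grows as the front edge rises, at the start about 0.6 to 1.0 rad open. The hinge is stiff (0.3 N m of friction): the half stays where it is left. It shuts when its tab or front part is pushed down (a few N).
- tab (a point): Middle of the top face of the black tab (28 x 44 x 7 mm) on the free front edge of the upper half, 128 mm from the hinge axis (along -x of the half), top face 4 mm above the hinge axis when shut (so 32 mm above the bench). The tab overhangs the front of the base.
- plate (a joint): Travel of the sprung brass pressure plate (50 x 70 x 6 mm) on top of the upper half, m: 0 = up, 0.004 = all the way down. Its springs need about 2 N to start it and 8 N to press it fully down; let go, it springs back up and lifts the pin with it.
- plate_hole (a point): Centre of the hole's mouth on the top face of the brass plate; z is the hole's axis. Hole 12.6 mm across with a chamfered mouth, through the plate and the blue half under it; 85 mm from the hinge axis. With the half shut it lies 43 mm above the bench, exactly above base_hole. Four small screw heads stand 3 mm above the plate near its corners (18 mm off the hole along x, 28 mm along y).
- base_hole (a point): Centre of the mouth of the base's hole, in the base's top face 24 mm above the bench, 30 mm in front (jig -x) of the base's centre. Hole 12 mm across, vertical, right through the base.
- blue_pin_knob (a point): Centre of the cylindrical blue knob (20 mm across, 40 mm high) of the upright locating pin. Below the knob a collar (26 mm across, 6 mm thick) whose underside is 28 mm below this point; below it the steel shaft, 10 mm across and 36 mm long with a chamfered foot. Mass about 80 g. It starts upright in one of the two stands, collar on the stand's top, and lifts straight out.
- blue_pin_tip (a point): Centre of the foot of the blue pin's shaft, 64 mm below the knob's centre along the pin's axis; z points along the pin to the knob.
- stand_a: Grey stand of the blue pin, fixed: 52 x 52 x 40 mm high with a through hole 11.5 mm across. Origin: centre of its underside. The two stands look alike outside, and may be on either side of the jig.
- stand_b: Grey stand of the red pin, fixed: 52 x 52 x 40 mm high. Origin: centre of its underside.
- red_pin_knob (a point): Centre of the red knob (20 mm across, 40 mm high) of the other pin, 16 mm thick in the shaft, too thick for this jig. To be left in its stand.
- foam_float_mid (a point): Centre of the round yellow foam float, 66 mm across, 13 mm high, lying on the bench. To be left alone.
- dish_mid (a point): Centre of a closed petri dish, 90 mm across, 15 mm high, lying on the bench. To be left alone.
- label_tape_mid (a point): Centre of a roll of orange label tape, 62 mm across, 19 mm high, lying on the bench. To be left alone.
Things that resemble listed ones, but are neither listed nor needed, are in the scene too. What is shaped like the stand_a but brown or green is not meant.

How it is judged:
By the outcome, as a careful person would: the job done as asked, in the order asked, and still so for the second after the job is handed in, while the arm keeps its last pose, push and grip.
It also fails if it takes over 50 s, if anything falls off the work surface, if the arm or the gripper's body presses on something with over 40 N, if the wrist force passes 120 N, or if a joint passes its speed limit or range.

## Working session

There is one attempt and no reset: what is moved stays moved. The work goes in short steps, Python scripts to look and compute and a tool call to move; the robot and the scene stay as the last step left them, time stands still between calls to the robot, and variables do not carry over. Pictures are saved under pics/ and viewed, at most 10 in all, crops included, and the job is handed in when it is done.

Besides the shell and the picture viewer there is one more tool, called after "Emit:" by a JSON object that holds its "name" and its "arguments", one argument or row to a line. move_arm: Moves the arm, as the interface text tells. Its arguments: {"type":"object","properties":{"deltas":{"type":"array","items":{"type":"number"}}},"required":["deltas"]}

```bash
mkdir -p pics; cat > h.py <<'E'
import numpy as np, cv2
from scipy.spatial.transform import Rotation as R
from bench import robot
def snap(n):
    o=robot.get_obs(); s=robot.snapshot(n)
    if n=='wrist':
        T=np.eye(4);T[:3,:3]=R.from_euler('xyz',o['ee_rot']).as_matrix() if len(o['ee_rot'])==3 else 0
        T[:3,3]=o['tool_pos'];T=T@np.array(s['T_tool_cam'])
    else:
        T=np.eye(4);q=np.array(s['orientation'])
        T[:3,:3]=q if q.shape==(3,3) else R.from_euler('xyz',q).as_matrix();T[:3,3]=s['origin']
    f=240/np.tan(np.radians(s['fov_y'])/2);v,u=np.mgrid[:480,:640];d=s['depth']
    P=np.stack([(u-s['cx'])/f*d,-(v-s['cy'])/f*d,-d],-1)@T[:3,:3].T+T[:3,3]
    P[d==0]=np.nan
    return s,P,T,f
def save(n,im):cv2.imwrite('pics/'+n,im[...,::-1])
E
python3 - <<'E'
from h import *
o=robot.get_obs();print({k:np.round(v,3) for k,v in o.items()})
for n in('top','side'):
    s,P,T,f=snap(n);save(n+'1.png',s['image']);np.savez(n+'1.npz',P=P,im=s['image'],T=T,f=f)
    print({k:v for k,v in s.items() if k not in('image','depth')})
E
```

```text
{'time': np.float64(0.0), 'joint_positions': array([ 1.054,  0.088,  1.372, -0.   ,  1.684, -0.103]), 'qvel': array([-0.001,  0.   ,  0.   , -0.001,  0.   ,  0.   ]), 'joint_torque': array([-1.0000e-03, -3.4019e+01, -3.0242e+01,  7.2000e-02,  3.3000e-02,
       -0.0000e+00]), 'tool_pos': array([0.221, 0.503, 0.204]), 'ee_rot': array([-3.139, -0.   ,  2.728]), 'wrist_force': array([-0.669,  0.075, -0.723]), 'wrist_torque': array([-0.017,  0.003,  0.078]), 'finger_force': np.float64(0.0), 'width': np.float64(0.094)}
{'fov_y': 49.43870305082509, 'cx': 321.32866227609327, 'cy': 237.84304056672042, 'origin': array([ 5.40693745e-01, -9.84728583e-04,  1.24288369e+00]), 'orientation': array([ 0.05157092, -0.02167761, -1.54253787])}
{'fov_y': 52.21334638533861, 'cx': 325.8156022553646, 'cy': 238.03443517787744, 'origin': array([ 0.45506417, -0.75761327,  0.74894905]), 'orientation': array([ 0.86333729, -0.00809714, -0.17103217])}
```

View pics/top1.png

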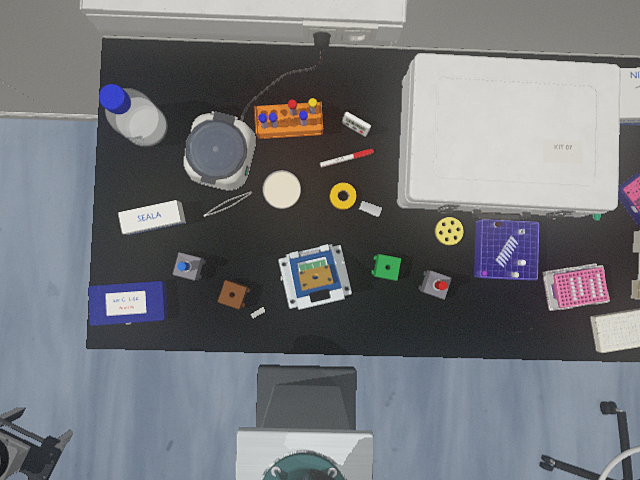

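View pics/side1.png

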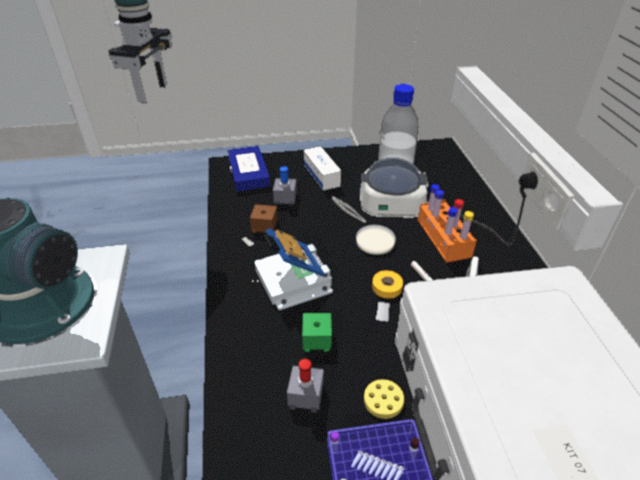

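Top view: the jig is at (316,277) with its half open. The blue-knobbed pin is in the grey stand at (187,266), and the red pin is in the grey stand at (436,285). The brown (233,294) and green (386,266) blocks are decoys, and the blue caps in the orange rack (270,118) are tubes, not pins. The blue pin on the grey stand at left fits. Next I measure and take a confirming crop.

```bash
python3 - <<'E'
from h import *
t=np.load('top1.npz');s=np.load('side1.npz')
def m(z,u0,u1,v0,v1,cond):
    P=z['P'][v0:v1,u0:u1];h=cv2.cvtColor(z['im'],cv2.COLOR_RGB2HSV)[v0:v1,u0:u1].astype(int)
    return P[cond(h[...,0],h[...,1],h[...,2],P[...,2])]
blue=lambda h,s,v,z:(h>95)&(h<125)&(s>130)&(z>.05)
for n,z,b in(('top',t,(165,210,245,285)),('side',s,(265,305,155,205))):
    p=m(z,*b,blue);print(n,'knob',len(p),p.min(0),p.max(0),np.median(p,0))
p=m(t,165,210,245,285,lambda h,s,v,z:(abs(z-.04)<.006));print('stand top',p.mean(0),cv2.minAreaRect((p[:,:2]*1000).astype(np.float32)))
p=m(t,270,360,235,315,lambda h,s,v,z:(abs(z-.024)<.005)&(s<60)&(v>120));print('base',len(p),cv2.minAreaRect((p[:,:2]*1000).astype(np.float32)))
p=m(t,270,360,235,315,lambda h,s,v,z:(abs(z-.008)<.005)&(s<60)&(v>120));print('ears',len(p),cv2.minAreaRect((p[:,:2]*1000).astype(np.float32)))
p=m(t,270,360,235,315,lambda h,s,v,z:(h>10)&(h<28)&(s>90)&(z>.035));c=p.mean(0);n=np.linalg.svd(p-c)[2][2];print('plate',len(p),c,n)
p=m(t,270,360,235,315,lambda h,s,v,z:(v<60)&(z>.05));print('tab',len(p),np.nanmedian(p,0) if len(p) else '')
a=cv2.resize(t['im'][225:330,150:370],None,fx=3.6,fy=3.6,interpolation=2);save('crop1.png',a)
E
```

```text
top knob 77 [0.52110323 0.27235443 0.05828925] [0.53878439 0.29090551 0.09465994] [0.53006683 0.27961314 0.08819658]
side knob 111 [0.52291642 0.26926418 0.05351709] [0.54166812 0.29325671 0.08991754] [0.53225772 0.27521457 0.07512058]
stand top [0.5308885  0.27974359 0.04083103] ((531.0159912109375, 281.9858093261719), (53.44443130493164, 52.2237548828125), 76.63267517089844)
base 611 ((514.9705810546875, -13.267486572265625), (130.1414337158203, 109.89766693115234), 14.580416679382324)
ears 753 ((510.2096252441406, -12.092315673828125), (127.29468536376953, 154.99172973632812), 14.54784107208252)
plate 539 [ 0.51407518 -0.01322314  0.0985715 ] [-0.63034218 -0.16474658 -0.75863516]
tab 168 [ 0.47610107 -0.0222946   0.11974002]
```

View pics/crop1.png

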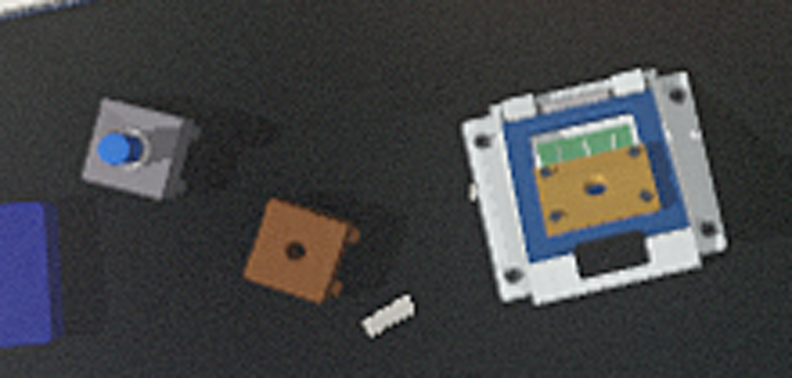

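Crop: the blue knob is at (118,148) on the grey stand, so this is the right pin. The jig is at yaw 14.6°, open about 0.71 rad, with its black tab at (612,255). I'll move above the tab first, fingers closed.

Emit:
{"name": "move_arm", "arguments": {
  "deltas": [0, 0, 0.9, -44.8, -37.7, 0, 1, 0, 0, 0.9, -44.8, -37.7, 0, 1, 0, 0, 0.9, -44.8, -37.7, 0, 1, 0, 0, 0.9, -44.8, -37.7, 0, 1, 0, 0, 0.9, -44.8, -37.7, 0, 1, 0, 0, 0.9, -44.8, -37.7, 0, 1, 0, 0, 0.9, -44.8, -37.7, 0, 1, 0, 0, 0.9, -44.8, -37.7, 0, 1]
}}

```text
time: 0.9
tool_pos: [0.398, 0.1428, 0.2052]
ee_rot: [3.142, -0.0, 1.828]
wrist_force: [1.6, -1.1, -0.1]
width: 0.0334
finger_force: 0.0
```

Emit:
{"name": "move_arm", "arguments": {
  "deltas": [0, 0, 0, -18, 3.8, 0, 1, 0, 0, 0, -18, 3.8, 0, 1, 0, 0, 0, -18, 3.8, 0, 1, 0, 0, 0, -18, 3.8, 3, 1, 0, 0, 0, -18, 3.8, 5, 1, 0, 0, 0, -18, 3.8, 5, 1, 0, 0, 0, -18, 3.8, 5, 1]
}}

```text
time: 1.6
tool_pos: [0.4799, -0.0195, 0.1552]
ee_rot: [-3.14, -0.001, 1.828]
wrist_force: [-0.1, -0.5, 0.7]
width: 0.0001
finger_force: 0.0
```

```bash
python3 - <<'E'
from h import *
o=robot.get_obs();p=o['tool_pos'];print(p,o['wrist_force'],o['width'])
d=p-np.array([.565,.001,0]);c,s=np.cos(.2544),np.sin(.2544);print('rel hinge in jig',d[0]*c+d[1]*s,-d[0]*s+d[1]*c)
E
```

```text
[ 0.47991926 -0.01948211  0.15523966] [-0.1224204  -0.48220084  0.71153459] 8.691988298066994e-05
rel hinge in jig -0.08749699767279807 0.0015889439865060528
```

Emit:
{"name": "move_arm", "arguments": {
  "deltas": [0, 0, 0, 0, 0, 2.5, 1, 0, 0, 0, 0, 0, 4, 1, 0, 0, 0, 0, -0.6, 5, 1, 0, 0, 0, 0, -1.2, 6.2, 1, 0, 0, 0, 0, -1.7, 7.4, 1, 0, 0, 0, 0, -2.2, 8.6, 1, 0, 0, 0, 0, -2.5, 9.6, 1, 0, 0, 0, 0, -2.8, 10.5, 1]
}}

```text
time: 2.4
tool_pos: [0.4528, -0.0269, 0.0496]
ee_rot: [-3.141, -0.0, 1.828]
wrist_force: [0.2, 0.7, 0.8]
width: 0.0009
finger_force: 0.4
```

Emit:
{"name": "move_arm", "arguments": {
  "deltas": [0, 0, 0, 0, -0.3, 0.7, 1, 0, 0, 0, 0, -0.6, 1.2, 1, 0, 0, 0, 0, -0.8, 1.6, 1, 0, 0, 0, 0, -0.8, 1.9, 1, 0, 0, 0, 0, -0.8, 2.0, 1, 0, 0, 0, 0, -0.8, 2.0, 1]
}}

```text
time: 3.0
tool_pos: [0.4452, -0.029, 0.0321]
ee_rot: [-3.14, 0.0, 1.828]
wrist_force: [-5.6, -0.1, 10.2]
width: 0.0009
finger_force: 4.9
```

```bash
python3 - <<'E'
from h import *
s,P,T,f=snap('top');a=s['image'];save('top2.png',cv2.resize(a[225:330,250:390],None,fx=5,fy=5,interpolation=2))
s2=snap('side')[0]['image'];save('side2.png',cv2.resize(s2[215:325,220:360],None,fx=5,fy=5,interpolation=2))
h=cv2.cvtColor(a,cv2.COLOR_RGB2HSV).astype(int);m=np.zeros(h.shape[:2],bool);m[235:315,270:360]=1
for n,k in(('blue',(h[...,0]>95)&(h[...,0]<125)&(h[...,1]>130)),('brass',(h[...,0]>10)&(h[...,0]<28)&(h[...,1]>90))):
    p=P[m&k];p=p[p[:,2]<.06];print(n,len(p),np.percentile(p,[5,50,95],axis=0))
E
```

```text
blue 538 [[ 0.47714634 -0.06741552  0.02847922]
 [ 0.53209845 -0.02820338  0.03261741]
 [ 0.56454423  0.03821972  0.03659943]]
brass 188 [[ 0.47204921 -0.05524223  0.03932507]
 [ 0.4857284  -0.0228582   0.04319416]
 [ 0.49999668  0.00286354  0.04756742]]
```

View pics/side2.png

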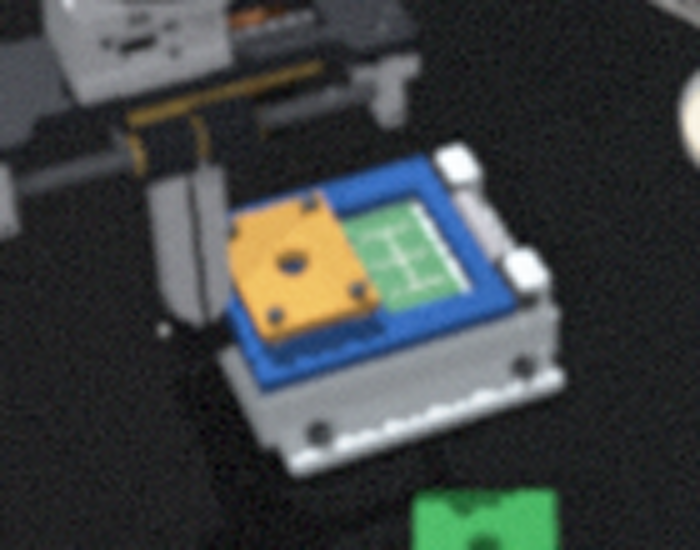

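Side view: the upper half lies flat on the base, shut, with the brass hole at (292,263). Lifting off and using the wrist camera for precise hole and knob positions.

Emit:
{"name": "move_arm", "arguments": {
  "deltas": [0, 0, 0, 0, 0, -3, 1, 0, 0, 0, 0, 0, -8, 1, 0, 0, 0, 0, 0, -13, 1, 0, 0, 0, 0, 0, -18, 1, 0, 0, 0, 0, 0, -18, 1, 0, 0, 0, 0, 0, -18, 1]
}}

```text
time: 3.7
tool_pos: [0.4464, -0.029, 0.212]
ee_rot: [3.138, 0.002, 1.828]
wrist_force: [-0.7, 1.2, -0.9]
width: 0.0001
finger_force: 0.0
```

```bash
python3 - <<'E'
from h import *
s,P,T,f=snap('wrist');save('w1.png',s['image']);np.savez('w1.npz',P=P,im=s['image'],T=T,f=f,c=[s['cx'],s['cy']])
print({k:v for k,v in s.items() if k not in('image','depth')},robot.get_obs()['tool_pos'])
E
```

```text
{'fov_y': 62.40335758988934, 'cx': 317.2882600001573, 'cy': 239.32871784126863, 'T_tool_cam': array([[ 7.84412120e-04,  9.72639426e-01,  2.32318598e-01,
         6.73076348e-02],
       [ 9.99999464e-01, -6.05936652e-04, -8.39596244e-04,
        -7.20456195e-04],
       [-6.75854056e-04,  2.32319132e-01, -9.72639380e-01,
        -1.80625903e-01],
       [ 0.00000000e+00,  0.00000000e+00,  0.00000000e+00,
         1.00000000e+00]])} [ 0.44530168 -0.02885082  0.20989149]
```

View pics/w1.png

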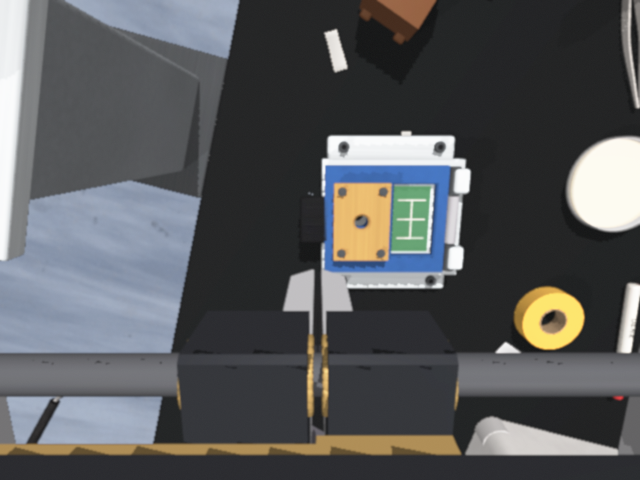

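The wrist view shows the shut jig, with the hole at (361,221) and the four screws around it.

```bash
cat >> h.py <<'E'
def ray(T,f,c,uv,z):
    d=T[:3,:3]@np.array([(uv[0]-c[0])/f,-(uv[1]-c[1])/f,-1]);return T[:3,3]+d*(z-T[2,3])/d[2]
E
python3 - <<'E'
from h import *
w=np.load('w1.npz');im=w['im'];g=cv2.cvtColor(im,cv2.COLOR_RGB2GRAY)
def blob(u,v,r):
    q=g[v-r:v+r+1,u-r:u+r+1].astype(float);k=q<(q.min()+np.median(q))/2
    y,x=np.nonzero(k);return np.array([x.mean()+u-r,y.mean()+v-r]),k.sum()
sc=[]
for u,v in((342,191),(383,191),(342,254),(380,254)):
    b,n=blob(u,v,7);sc.append(b)
    p=ray(w['T'],w['f'],w['c'],b,.046);print(b,n,p,p-ray(w['T'],w['f'],w['c'],(361,221),.043))
b,n=blob(361,221,11);print('hole',b,n,ray(w['T'],w['f'],w['c'],b,.043))
print('screws mean',np.mean([ray(w['T'],w['f'],w['c'],x,.046) for x in sc],0))
P=w['P'];h=cv2.cvtColor(im,cv2.COLOR_RGB2HSV).astype(int)
k=(h[...,0]>10)&(h[...,0]<28)&(h[...,1]>90)&(abs(P[...,2]-.043)<.008);k[:,:325]=0;k[270:]=0;k[:,400:]=0
r=cv2.minAreaRect((P[k][:,:2]*1000).astype(np.float32));print('plate',np.median(P[k][:,2]),r)
print('base hole from top est',np.array([.512,-.0125])-.03*np.array([.968,.251]))
E
```

```text
[341.61290323 191.91935484] 62 [0.46021794 0.00239504 0.046     ] [-0.02412816  0.02099874  0.003     ]
[382.80645161 191.74193548] 62 [0.4950306  0.01171725 0.046     ] [0.0106845  0.03032095 0.003     ]
[341.15151515 255.04545455] 66 [ 0.47522322 -0.05292811  0.046     ] [-0.00912289 -0.0343244   0.003     ]
[380.23076923 255.16923077] 65 [ 0.50961153 -0.04402324  0.046     ] [ 0.02526542 -0.02541953  0.003     ]
hole [361.46511628 220.87209302] 86 [ 0.48471734 -0.01838539  0.043     ]
screws mean [ 0.48502082 -0.02070977  0.046     ]
plate 0.04439302822353508 ((467.16693115234375, 51.09263610839844), (50.07494354248047, 217.02420043945312), 13.901138305664062)
base hole from top est [ 0.48296 -0.02003]
```

Emit:
{"name": "move_arm", "arguments": {
  "deltas": [0, 0, 0, 27.8, 16.2, 0, -1, 0, 0, 0, 27.8, 16.2, 0, -1, 0, 0, 0, 27.8, 16.2, 0, -1, 0, 0, 0, 27.8, 16.2, 0, -1, 0, 0, 0, 27.8, 16.2, 0, -1, 0, 0, 0, 27.8, 16.2, 3, -1, 0, 0, 0, 27.8, 16.2, 6, -1, 0, 0, 0, 27.8, 16.2, 6, -1]
}}

```text
time: 4.55
tool_pos: [0.5267, 0.2823, 0.1398]
ee_rot: [-3.124, 0.002, 1.832]
wrist_force: [0.2, -0.8, -0.7]
width: 0.0608
finger_force: 0.0
```

```bash
python3 - <<'E'
from h import *
o=robot.get_obs();s,P,T,f=snap('wrist');im=s['image'];save('w2.png',im)
h=cv2.cvtColor(im,cv2.COLOR_RGB2HSV).astype(int);k=(h[...,0]>95)&(h[...,0]<125)&(h[...,1]>130)&(abs(P[...,2]-.088)<.006)
p=P[k];print(o['tool_pos'],o['ee_rot'],o['width'],len(p),p.min(0),p.max(0),(p.min(0)+p.max(0))/2,p.mean(0))
c,r=cv2.minEnclosingCircle((p[:,:2]*1000).astype(np.float32));print(c,r)
c=np.array(c)/1000-o['tool_pos'][:2];a=o['ee_rot'][2];print('tool x,y cm',100*(c[0]*np.cos(a)+c[1]*np.sin(a)),100*(c[0]*np.sin(a)-c[1]*np.cos(a)))
E
```

```text
[0.52665224 0.28228091 0.13983056] [-3.12371598e+00  1.65628487e-03  1.83202812e+00] 0.060772721580712695 840 [0.51977232 0.27400179 0.0821248 ] [0.53879911 0.29362327 0.09123419] [0.52928572 0.28381253 0.0866795 ] [0.52911767 0.28452478 0.08897416]
(529.1743774414062, 283.91180419921875) 9.93663501739502
tool x,y cm 0.09241685813731376 0.28577758287473864
```

View pics/w2.png

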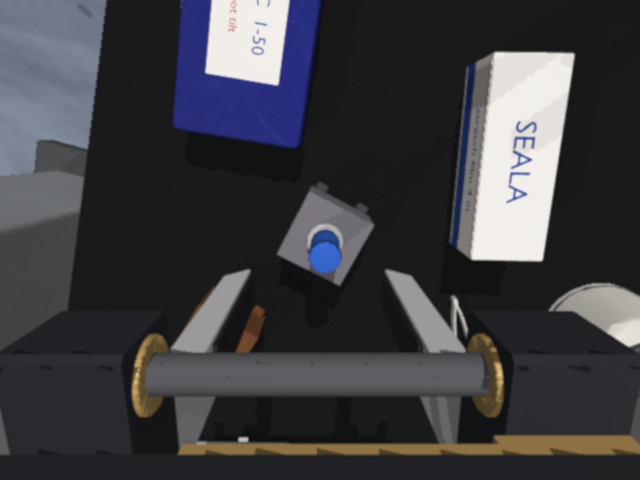

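Wrist view: blue knob at (325,253), just off the centre line between the open fingers, on its grey stand. Trim and descend a little.

Emit:
{"name": "move_arm", "arguments": {
  "deltas": [0, 0, 0, 0.1, 0.2, 2, -1, 0, 0, 0, 0.1, 0.2, 4, -1, 0, 0, 0, 0.1, 0.2, 5, -1, 0, 0, 0, 0.1, 0.2, 5, -1, 0, 0, 0, 0.1, 0.2, 5, -1]
}}

```text
time: 5.1
tool_pos: [0.5337, 0.282, 0.1016]
ee_rot: [3.14, -0.0, 1.827]
wrist_force: [-0.1, 0.2, -0.1]
width: 0.0938
finger_force: 0.0
```

```bash
python3 - <<'E'
from h import *
o=robot.get_obs();s,P,T,f=snap('wrist');im=s['image'];save('w3.png',im)
h=cv2.cvtColor(im,cv2.COLOR_RGB2HSV).astype(int);k=(h[...,0]>95)&(h[...,0]<125)&(h[...,1]>130)&(abs(P[...,2]-.088)<.006)
p=P[k];c,r=cv2.minEnclosingCircle((p[:,:2]*1000).astype(np.float32));print(o['tool_pos'],o['ee_rot'],o['width'],c,r,np.median(p[:,2]))
c=np.array(c)/1000-o['tool_pos'][:2];a=o['ee_rot'][2];print('tool x,y cm',100*(c[0]*np.cos(a)+c[1]*np.sin(a)),100*(c[0]*np.sin(a)-c[1]*np.cos(a)))
E
```

```text
[0.53365347 0.28203243 0.1015808 ] [ 3.14037795e+00 -6.69738492e-05  1.82677647e+00] 0.093790594680064 (529.2821655273438, 283.6830749511719) 10.252758026123047 0.089223381754925
tool x,y cm 0.2703642014431513 -0.3810932029086375
```

Emit:
{"name": "move_arm", "arguments": {
  "deltas": [0, 0, 0, 0.2, -0.33, 1.5, -1, 0, 0, 0, 0.2, -0.33, 3.5, -1, 0, 0, 0, 0.2, -0.33, 5, -1, 0, 0, 0, 0.2, -0.33, 5, -1, 0, 0, 0, 0.2, -0.33, 5, 0, 0, 0, 0, 0.2, -0.33, 5, 1, 0, 0, 0, 0.2, -0.33, 5, 1, 0, 0, 0, 0.2, -0.33, 5, 1]
}}

```text
time: 5.95
tool_pos: [0.5301, 0.284, 0.0515]
ee_rot: [3.14, -0.0, 1.828]
wrist_force: [-0.3, 0.5, 0.7]
width: 0.0654
finger_force: 0.0
```

Emit:
{"name": "move_arm", "arguments": {
  "deltas": [0, 0, 0, 0, 0, 0, 1, 0, 0, 0, 0, 0, 0, 1, 0, 0, 0, 0, 0, 0, 1, 0, 0, 0, 0, 0, 0, 1, 0, 0, 0, 0, 0, 0, 1, 0, 0, 0, 0, 0, 0, 1]
}}

```text
time: 6.55
tool_pos: [0.5295, 0.2838, 0.0505]
ee_rot: [3.142, -0.0, 1.828]
wrist_force: [-0.2, -0.0, -0.1]
width: 0.0196
finger_force: 30.0
```

Emit:
{"name": "move_arm", "arguments": {
  "deltas": [0, 0, 0, 0, 0, -1.5, 1, 0, 0, 0, 0, 0, -3, 1, 0, 0, 0, 0, 0, -4.5, 1, 0, 0, 0, 0, 0, -6.5, 1, 0, 0, 0, 0, 0, -9, 1, 0, 0, 0, 0, 0, -9, 1, 0, 0, 0, 0, 0, -9, 1]
}}

```text
time: 7.25
tool_pos: [0.5298, 0.2839, 0.1418]
ee_rot: [3.139, -0.0, 1.828]
wrist_force: [0.2, 1.4, -1.1]
width: 0.0192
finger_force: 30.0
```

Emit:
{"name": "move_arm", "arguments": {
  "deltas": [0, 0, 0, -4, -1.7, 0, 1, 0, 0, 0, -8, -3.4, 0, 1, 0, 0, 0, -12, -5.1, 0, 1, 0, 0, 0, -16, -6.8, 0, 1, 0, 0, 0, -20, -8.5, 0, 1, 0, 0, 0, -24, -10.2, 0, 1, 0, 0, 0, -27, -11.5, 0, 1, 0, 0, 0, -28.3, -12.1, 0, 1]
}}

```text
time: 8.05
tool_pos: [0.4828, -0.0229, 0.1389]
ee_rot: [-3.139, -0.001, 1.825]
wrist_force: [0.2, 0.1, -0.8]
width: 0.0193
finger_force: 30.0
```

Emit:
{"name": "move_arm", "arguments": {
  "deltas": [0, 0, 0, 0, 0, 1.5, 1, 0, 0, 0, 0, 0, 2.5, 1, 0, 0, 0, 0, 0, 2.5, 1, 0, 0, 0, 0, 0, 2.5, 1]
}}

```text
time: 8.45
tool_pos: [0.484, -0.0198, 0.1148]
ee_rot: [-3.14, -0.001, 1.829]
wrist_force: [-0.9, -0.2, -1.2]
width: 0.0196
finger_force: 30.0
```

```bash
python3 - <<'E'
from h import *
o=robot.get_obs();s,P,T,f=snap('wrist');im=s['image'];np.savez('w4.npz',P=P,im=im,T=T,f=f,c=[s['cx'],s['cy']])
print(o['tool_pos'],o['ee_rot'],o['wrist_force'])
save('w4.png',cv2.resize(im[130:330,210:430],None,fx=3,fy=3,interpolation=2))
def pix(p):
    q=T[:3,:3].T@(np.array(p)-T[:3,3]);return s['cx']+f*q[0]/-q[2],s['cy']-f*q[1]/-q[2]
print('hole',pix([.4848,-.0202,.043]),'tip',pix(o['tool_pos']-[0,0,.047]),'knobtop',pix(o['tool_pos']+[0,0,.037]))
E
```

```text
[ 0.48404988 -0.01982555  0.11481827] [-3.14020522e+00 -1.01044189e-03  1.82911062e+00] [-0.90585297 -0.21402996 -1.18766446]
hole (np.float64(319.1568363940686), np.float64(250.5999841367603)) tip (np.float64(318.2668762878206), np.float64(260.4506162584171)) knobtop (np.float64(318.62903916947613), np.float64(321.14035498217925))
```

View pics/w4.png

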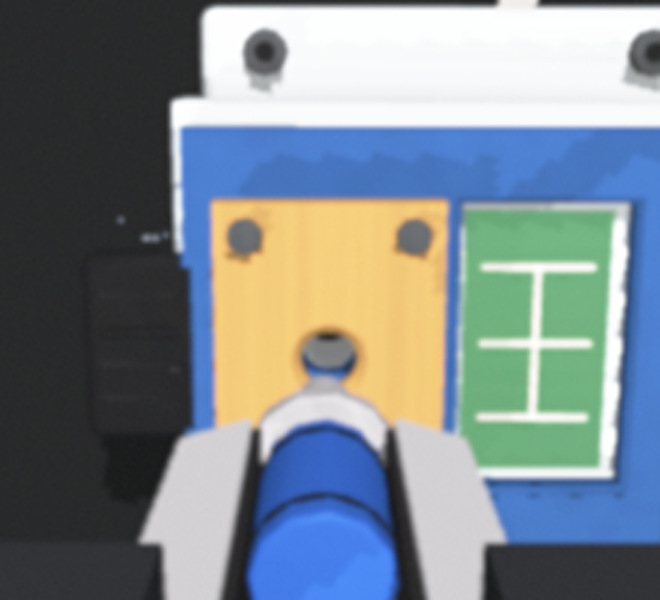

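The pin hangs plumb between the fingers: shaft foot at crop (322,383), hole at (328,355). I'll measure both edges numerically in this same image.

```bash
python3 - <<'E'
from h import *
w=np.load('w4.npz');im=w['im'];T=w['T'];f=float(w['f']);c=w['c']
h=cv2.cvtColor(im,cv2.COLOR_RGB2HSV).astype(int)
br=(h[...,0]>8)&(h[...,0]<30)&(h[...,1]>70)&(h[...,2]>150)
bl=(h[...,0]>95)&(h[...,0]<125)&(h[...,1]>110)
for v in range(238,262,2):
    x=np.nonzero(~br[v,300:340])[0]+300;print(v,x.min() if len(x) else '',x.max() if len(x) else '',end=' | ')
print()
for v in range(275,335,6):
    x=np.nonzero(bl[v,285:350])[0]+285;print(v,x.min(),x.max(),end=' | ')
print()
for v in range(250,268,2): print(v,im[v,306:332].astype(int).sum(1)//3)
print(np.nonzero(~br[225:262,319])[0]+225)
E
```

```text
238   | 240   | 242 314 324 | 244 312 326 | 246 311 327 | 248 310 328 | 250 311 328 | 252 311 327 | 254 312 326 | 256 313 324 | 258 312 323 | 260 308 325 | 
275 306 329 | 281 301 334 | 287 297 338 | 293 296 339 | 299 295 340 | 305 294 341 | 311 294 341 | 317 292 342 | 323 291 343 | 329 293 342 | 
250 [187 176 165 152 126  94  88 107 123 131 133 132 130 129 129 129 129 127
 117 100  80  79 107 141 160 171]
252 [189 181 173 165 147 118  96  90  91  95 103 109 111 111 106 101  98  92
  78  65  69  94 129 157 168 176]
254 [193 188 180 175 168 153 140 134 129 127 127 124 121 118 115 111 109 106
 100  99 112 137 162 173 175 181]
256 [193 191 187 181 178 174 168 162 164 169 173 176 177 176 171 163 153 146
 144 152 165 175 180 180 182 187]
258 [193 193 191 188 181 172 167 167 172 176 179 181 183 182 180 178 174 170
 171 179 185 186 185 186 189 192]
260 [193 192 195 194 187 180 179 181 183 184 184 185 184 184 185 187 185 181
 178 182 188 190 190 190 191 191]
262 [184 187 195 206 213 216 216 215 216 217 218 221 222 223 224 226 225 221
 211 201 195 190 188 187 188 190]
264 [212 222 227 229 230 231 230 228 225 224 224 224 224 225 225 226 227 228
 230 231 231 229 223 215 202 193]
266 [228 228 228 228 228 228 228 227 225 223 222 222 222 223 223 224 224 225
 226 228 230 233 234 233 231 225]
[241 242 243 244 245 246 247 248 249 250 251 252 253 254 255 256 257 258
 259 260 261]
```

Emit:
{"name": "move_arm", "arguments": {
  "deltas": [0, 0, 0, 0.05, 0.13, 0.5, 1, 0, 0, 0, 0.05, 0.13, 1.2, 1, 0, 0, 0, 0.05, 0.13, 1.8, 1, 0, 0, 0, 0.05, 0.13, 2.2, 1, 0, 0, 0, 0.05, 0.13, 2.5, 1, 0, 0, 0, 0.05, 0.13, 2.8, 1, 0, 0, 0, 0.05, 0.13, 3.1, 1, 0, 0, 0, 0.05, 0.13, 3.4, 1]
}}

```text
time: 9.3
tool_pos: [0.4856, -0.0199, 0.0814]
ee_rot: [3.141, 0.0, 1.828]
wrist_force: [0.3, -0.5, -1.1]
width: 0.0198
finger_force: 30.0
```

Emit:
{"name": "move_arm", "arguments": {
  "deltas": [0, 0, 0, 0, 0, 0.3, 1, 0, 0, 0, 0, 0, 0.6, 1, 0, 0, 0, 0, 0, 0.9, 1, 0, 0, 0, 0, 0, 1.2, 1, 0, 0, 0, 0, 0, 1.5, 1, 0, 0, 0, 0, 0, 1.8, 1, 0, 0, 0, 0, 0, 1.8, 1]
}}

```text
time: 10.0
tool_pos: [0.4852, -0.0198, 0.0629]
ee_rot: [-3.141, -0.0, 1.828]
wrist_force: [0.5, 0.3, -0.7]
width: 0.0197
finger_force: 30.0
```

Emit:
{"name": "move_arm", "arguments": {
  "deltas": [0, 0, 0, 0, 0, 0.3, 1, 0, 0, 0, 0, 0, 0.6, 1, 0, 0, 0, 0, 0, 0.9, 1, 0, 0, 0, 0, 0, 1.1, 1, 0, 0, 0, 0, 0, 1.25, 1, 0, 0, 0, 0, 0, 1.35, 1, 0, 0, 0, 0, 0, 1.35, 1]
}}

```text
time: 10.7
tool_pos: [0.4855, -0.0199, 0.0507]
ee_rot: [3.142, 0.0, 1.828]
wrist_force: [-2.7, 0.9, 5.3]
width: 0.0197
finger_force: 30.0
```

Plate contact, 5.3 N. Press on to the stop.

Emit:
{"name": "move_arm", "arguments": {
  "deltas": [0, 0, 0, 0, 0, 0.1, 1, 0, 0, 0, 0, 0, 0.2, 1, 0, 0, 0, 0, 0, 0.25, 1, 0, 0, 0, 0, 0, 0.25, 1, 0, 0, 0, 0, 0, 0.25, 1]
}}

```text
time: 11.2
tool_pos: [0.4856, -0.0199, 0.0493]
ee_rot: [3.141, 0.0, 1.828]
wrist_force: [-5.0, 0.8, 9.6]
width: 0.0195
finger_force: 30.0
```

Emit:
{"name": "move_arm", "arguments": {
  "deltas": [0, 0, 0, 0, 0, 0.1, 1, 0, 0, 0, 0, 0, 0.2, 1, 0, 0, 0, 0, 0, 0.2, 1, 0, 0, 0, 0, 0, 0.2, 1, 0, 0, 0, 0, 0, 0.2, 1]
}}

```text
time: 11.7
tool_pos: [0.4856, -0.0199, 0.0491]
ee_rot: [3.141, 0.001, 1.828]
wrist_force: [-8.7, 1.7, 17.6]
width: 0.0191
finger_force: 30.0
```

```bash
python3 - <<'E'
from h import *
s,P,T,f=snap('wrist');im=s['image'];h=cv2.cvtColor(im,cv2.COLOR_RGB2HSV).astype(int)
br=(h[...,0]>8)&(h[...,0]<30)&(h[...,1]>70)&(h[...,2]>120)&(abs(P[...,2]-.041)<.01)
bl=(h[...,0]>95)&(h[...,0]<125)&(h[...,1]>110)&(abs(P[...,2]-.032)<.006)
print('brass',br.sum(),np.median(P[br],0),'blue',bl.sum(),np.median(P[bl],0));o=robot.get_obs();print(o['tool_pos'],o['wrist_force'])
save('w5.png',im[100:400,120:520])
E
```

```text
brass 5500 [0.47892409 0.00050043 0.04024677] blue 11175 [0.50620339 0.02142606 0.03330352]
[ 0.48563069 -0.01993171  0.0491045 ] [-7.91521889  1.0514571  17.85433377]
```

View pics/w5.png

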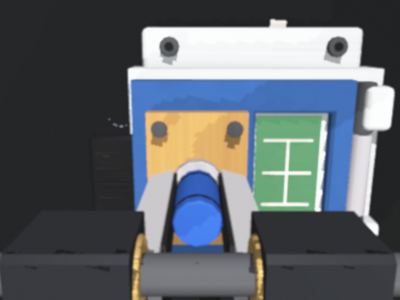

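The image shows the collar seated on the brass plate, which stands 6.9 mm above the blue half (7 mm expected when fully down, 11 mm when up). The last 2 mm of command moved the tool only 0.2 mm and raised the force to 18 N, so the plate is at its stop.

```bash
python3 -c "
from bench import robot
print(robot.close_job())"
```

```text
the job is handed in; nothing more can be done
None
```

The job is handed in: the jig is shut and the blue pin is through both halves, with its collar holding the brass plate fully down at about 18 N; I did not touch the red pin or the other things on the bench.

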